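# Load the specimen wash tote

### The job

Without lifting the blue wash tote off the lane early, roll it along the free rollers until it rests against the yellow end stop, then lift it off by its handle and stand it inside the yellow outline of the wash station, square with it. Hang every specimen basket that is there inside the tote, upright, with its bent lip hooked over a long side of the rim, and when all of them hang, press the green start button fully down and let it go. Leave the bottle, the round steel block and the black case where they are.

Things in the scene. Friction and masses are not known exactly. Their poses are not given: they have to be found in the camera images.
- lane: Free-roller lane fixed to the bench, 500 mm long, level, bare rollers 28 mm thick, tops 60 mm above the bench. Origin at bench level; x runs along the lane to the end stop (roughly world +y), y across, z up. Aluminium side rails: inner faces 81 mm either side of the centre line, 178 mm wide overall, tops 15 mm above the roller tops.
- lane_stop (a point): Middle of the inner face of the yellow end stop (upright plate 8 mm thick, 162 mm wide, top 100 mm above the bench) at roller-top height; x = 210 mm in the lane frame. A tote against it has its centre 108 mm before the face.
- tote: Blue open plastic wash tote, 200 long (x) x 150 wide (y) x 100 mm high, walls 4, floor 4 mm, about 0.5 kg. Origin: centre of its underside. Arch handle: grey uprights, 8 x 30 mm, outside its two short ends (216 mm in all). It starts upstream on the rollers between the rails (6 mm play each side), long side along the lane; it is the same either way round.
- tote_handle (a point): Centre of the tote's black handle bar, 144 mm above the tote's underside. The bar runs along the tote's x over the middle, 14 mm wide and 14 mm high, 200 mm free between the uprights.
- station: Wash station fixed to the bench: grey plate 270 (x) x 210 (y) x 8 mm high with a yellow painted outline 240 x 190 mm, the tote's place; at its -x end (towards the robot) a white pedestal 60 x 70 x 100 mm high, centre at x = -168 mm, with a green push button on top. Origin at bench level under the plate's centre.
- pad (a point): Centre of the yellow outline, on the plate's top face (8 mm above the bench). The tote's place: centred here, long side along the station's x.
- start (a joint): Travel of the green start button, m: 0 up, 0.006 fully down; a spring, about 5 N to bottom out; pressed straight down, springs back.
- start_top (a point): Centre of the top of the green button cap (34 mm across), on the pedestal.
- basket0: Steel hook-on specimen basket, red grip tab, 0.2 kg; may be absent. Stands upright on the bench. Origin: on its underside. Pocket 60 mm in x, y -30 to 18 mm, 40 mm high, black specimen in it. Back plate at y 18 to 22 mm, 80 mm high, with a bent lip at its top on the +y side (see the hook point). Grip tab above: 40 mm wide in x, 10 thick in y, centred at y = 20 mm, height 80 to 124 mm.
- basket0_hook (a point): Top middle of the slot under the bent lip of basket0: at y = 28 mm, height 76 mm in the basket's frame. The slot is 12 mm wide, between the back plate and the lip's down-leg (y 34 to 38 mm, reaching down to height 56 mm), open below; lip 60 mm long. This point comes to sit on the middle of the rim.
- basket1: Steel hook-on specimen basket, orange grip tab, 0.2 kg; may be absent. Stands upright on the bench. Origin: on its underside. Pocket 60 mm in x, y -30 to 18 mm, 40 mm high, black specimen in it. Back plate at y 18 to 22 mm, 80 mm high, with a bent lip at its top on the +y side (see the hook point). Grip tab above: 40 mm wide in x, 10 thick in y, centred at y = 20 mm, height 80 to 124 mm.
- basket1_hook (a point): Top middle of the slot under the bent lip of basket1: at y = 28 mm, height 76 mm in the basket's frame. The slot is 12 mm wide, between the back plate and the lip's down-leg (y 34 to 38 mm, reaching down to height 56 mm), open below; lip 60 mm long. This point comes to sit on the middle of the rim.
- basket2: Steel hook-on specimen basket, yellow grip tab, 0.2 kg; may be absent. Stands upright on the bench. Origin: on its underside. Pocket 60 mm in x, y -30 to 18 mm, 40 mm high, black specimen in it. Back plate at y 18 to 22 mm, 80 mm high, with a bent lip at its top on the +y side (see the hook point). Grip tab above: 40 mm wide in x, 10 thick in y, centred at y = 20 mm, height 80 to 124 mm.
- basket2_hook (a point): Top middle of the slot under the bent lip of basket2: at y = 28 mm, height 76 mm in the basket's frame. The slot is 12 mm wide, between the back plate and the lip's down-leg (y 34 to 38 mm, reaching down to height 56 mm), open below; lip 60 mm long. This point comes to sit on the middle of the rim.
- basket3: Steel hook-on specimen basket, green grip tab, 0.2 kg; may be absent. Stands upright on the bench. Origin: on its underside. Pocket 60 mm in x, y -30 to 18 mm, 40 mm high, black specimen in it. Back plate at y 18 to 22 mm, 80 mm high, with a bent lip at its top on the +y side (see the hook point). Grip tab above: 40 mm wide in x, 10 thick in y, centred at y = 20 mm, height 80 to 124 mm.
- basket3_hook (a point): Top middle of the slot under the bent lip of basket3: at y = 28 mm, height 76 mm in the basket's frame. The slot is 12 mm wide, between the back plate and the lip's down-leg (y 34 to 38 mm, reaching down to height 56 mm), open below; lip 60 mm long. This point comes to sit on the middle of the rim.
- spray: White bottle, 60 mm across, 160 mm high, a bystander. Origin: centre of its underside.
- refblock: Round steel reference block, 64 mm across, 18 mm high, a bystander. Origin: centre of its underside.
- case: Black instrument case, 70 x 140 x 30 mm high, a bystander. Origin: centre of its underside.
There are look-alikes about, which are no part of the job. What is shaped like the basket1 but pink or purple is not meant. Leave any turquoise look-alike of the basket3 alone.

How it is judged:
By the outcome, as a careful person would: the job done as asked, in the order asked, and still so for the second after the job is handed in, with the robot touching nothing.
Of basket0, basket1, basket2, basket3 only 3 to 4 are there at a start; the rules pass over those that are not, and their reading is None.
At some moment in a run one of basket0, basket1, basket2, basket3 may be knocked a few centimetres aside while the robot is not near it.
It also fails if it takes over 208 s, if anything falls off the work surface, if the arm or the gripper's body presses on something with over 40 N, if the wrist force passes 120 N, or if a joint passes its speed limit or range.

### The arm

A 6-joint arm with a two-finger parallel gripper is mounted at the origin on the work surface. World frame = base frame: x ahead of the robot, y to its left, z up, the work surface at z = 0. Lengths are in mm, angles in rad, forces in N, time in s.
With the tool pointing down it reaches from about 300 to 775 mm from the base axis. Payload 14.6 kg.
Tool frame: the origin (TCP) lies at the very end of the fingers, on their centre line; the grasp point (between the pads) lies 19 mm behind it; z points along the fingers, y is the line along which they close (so a half turn about z gives the same grasp; the last joint's range is limited). The gripper opens to 94 mm and grips with 3 to 60 N. Pads are 16 mm wide; open, the fingers measure 119 mm over their backs; the gripper's body (75 mm by 177 mm) begins 78 mm behind the grasp point.
Start: joints at [1.157, 0.3, 1.521, -0, 1.321, -0.067], TCP at [186.936, 517.247, 205.446] pointing down, gripper open.
Joint ranges: [-3.03, 3.03], [-0.79, 2.21], [0.23, 2.52], [-1.04, 4.18], [0, 3.07], [-2.55, 2.55]. Speed limits (rad/s): [2.22, 2.22, 2.57, 3.14, 3.14, 3.14].

### API

Orientations are given as [roll, pitch, yaw] about the fixed x, y, z axes, in that order (R = Rz(yaw) Ry(pitch) Rx(roll)).
In Python, from cell import manip gives the robot as it stands.
- The arm moves only by the tool servo_tool, never from a script. Its argument "motion" is a list that holds one entry, the list of rows, each a list of 7 numbers: the shift along the world's x, y, z as a fraction of full scale, then the turn, a rotation vector about the world's x, y, z as a fraction of full scale, then the closure, from 0 (fully open) to 1 (shut). In form: [[[x, y, z, rx, ry, rz, gripper], ...]]. A call has 1 to 10 rows; each row is the pose to reach, as a shift and turn from the pose commanded when the call began, turning the shorter way round; what a row does not reach only later rows make up. Full scale, the value 1, is 0.5 m for a shift and pi rad for a turn. A row lasts 1/10 s, in which the tool goes at most 50 mm and 8.59 degrees, less where a joint would pass 70% of its speed; a pose out of reach is approached as far as the arm can. A call with a number of a shift or a turn outside -1 to 1 is refused whole. A call with a gripper value outside its range is refused whole. The fingers move at their own pace and stop on an object; "newtons" is the grip in N (left out, the last holds). Time passes only in rows, so rows that repeat a pose let the fingers close. It gives the time, the measured TCP pose, the force, the opening and the grip force at its end, in the units of the state.
- manip.read_state(): the state, without advancing time (a new reading comes with each control period).
- manip.camera(name): name is "scene" or "top"; returns a dict with "frame" (480x640x3 uint8, red, green, blue), "range_z" (480x640 float32, mm along the optical axis (not along the pixel's ray), 0 where there is no reading), "vfov" (degrees; the focal length in pixels is half the picture's height over the tangent of half this angle, whatever the lens; pixels are square), "cx", "cy" (the principal point, pixels), "k1" (the pictures are not rectified: a ray, as slopes to the right and down, at radius r is drawn at 1 + k1 r^2 times it, then the intrinsics apply), "cam_to_world" (4x4, takes a point from camera to world coordinates). Camera axes: x right, y down, z forward; pixel columns grow to the right and rows downward; lengths in mm; the calibration is good to about 2 mm. A picture is of the moment at which its call begins.
- manip.sign_off(): hands the job in; it is judged then, once.
The state is a dict: "clock": time; "joints": joint angles; "qd": joint speeds; "effort": joint torques, N m; "eef_pos": TCP position; "eef_rot": TCP orientation; "wrist_force": force on the tool from outside, world axes, zero at the start; "moment": the same for the moment, N m; "finger_gap": finger opening in mm; "finger_force": force on a finger pad.
Only numpy, scipy, OpenCV 4.12 (cv2) and the standard library are available. Lean on these libraries where they do the work, as an engineer would, in place of code of your own. Each camera call takes 0.05 s, during which the arm holds its last target. There are 200 camera calls.

## Working session

There is one attempt and no reset: what is moved stays moved. The work goes in short steps, Python scripts to look and compute and a tool call to move; the robot and the scene stay as the last step left them, time stands still between calls to the robot, and variables do not carry over. Pictures are saved under pics/ and viewed, at most 14 in all, crops included, and the job is handed in when it is done.

Besides the shell and the picture viewer there is one more tool, called after "Request:" in YAML: its name, and indented under it one key for each argument. servo_tool: Moves the arm, as the interface text tells. Its arguments: {"type":"object","properties":{"motion":{"type":"array"},"newtons":{"type":"number"}},"required":["motion"]}

```bash
mkdir -p pics; ls; cat > h.py <<'E'
import numpy as np, cv2
from cell import manip
def cam(n, save=None):
    c=manip.camera(n)
    if save: cv2.imwrite(f'pics/{save}.png', c['frame'][:,:,::-1])
    h,w=c['range_z'].shape
    f=h/2/np.tan(np.radians(c['vfov'])/2)
    K=np.array([[f,0,c['cx']],[0,f,c['cy']],[0,0,1.]])
    v,u=np.mgrid[:h,:w].astype(float)
    p=cv2.undistortPoints(np.stack([u,v],-1).reshape(-1,1,2),K,np.array([c['k1'],0,0,0,0.])).reshape(h,w,2)
    r=np.dstack([p,np.ones((h,w))])
    T=np.array(c['cam_to_world'])
    c['ray']=r@T[:3,:3].T; c['o']=T[:3,3]
    c['P']=c['o']+c['ray']*c['range_z'][...,None]
    c['P'][c['range_z']<=0]=np.nan
    c['hsv']=cv2.cvtColor(c['frame'],cv2.COLOR_RGB2HSV)
    return c
def onplane(c,u,v,z):
    r=c['ray'][int(round(v)),int(round(u))]; return c['o']+r*(z-c['o'][2])/r[2]
E
python3 - <<'E'
from h import *
for n in('scene','top'):
    c=cam(n,n+'0'); print(n,c['vfov'],c['cx'],c['cy'],c['k1'],c['o'].round(),np.array(c['cam_to_world'])[:3,2].round(2))
print({k:np.round(v,3) for k,v in manip.read_state().items()})
E
```

```text
pics
scene 54.39920652013477 316.09834552051996 235.8869804671467 -0.10335217072228697 [1019. -842.  821.] [-0.41  0.69 -0.6 ]
top 48.333918725231825 313.4933649729691 242.15622544833124 -0.04209907619148146 [ 382.  -57. 1422.] [ 0.12  0.   -0.99]
{'clock': np.float64(0.1), 'joints': array([ 1.157,  0.3  ,  1.521,  0.   ,  1.321, -0.067]), 'qd': array([-0.   , -0.001,  0.   ,  0.001, -0.   , -0.002]), 'effort': array([ 1.0000e-03, -5.3264e+01, -3.5328e+01,  7.1000e-02,  2.3000e-02,
       -0.0000e+00]), 'eef_pos': array([186.879, 517.048, 204.954]), 'eef_rot': array([-3.141, -0.   ,  2.795]), 'wrist_force': array([ 0.307, -0.568,  0.083]), 'moment': array([ 0.022, -0.031,  0.001]), 'finger_force': np.float64(0.0), 'finger_gap': np.float64(93.848)}
```

View pics/scene0.png

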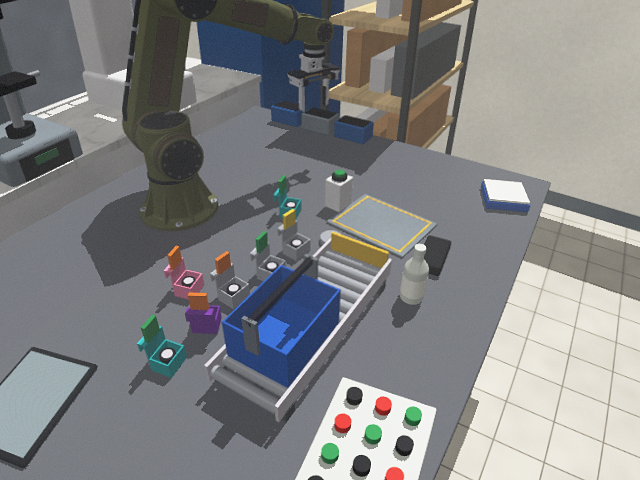

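View pics/top0.png

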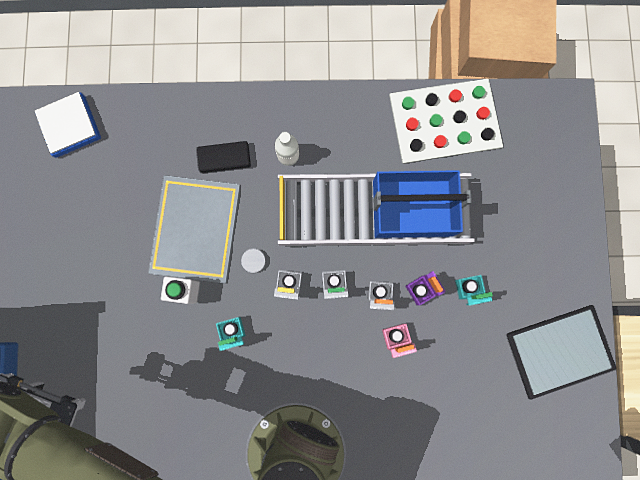

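The top view shows baskets with yellow (286,283), green (334,283) and orange (381,293) tabs; red looks absent. The look-alikes are purple, pink and two turquoise. The tote is on the lane at (418,203), the stop at (282,208), the station at (195,228) and the button at (175,290).

```bash
cat >> h.py <<'E'
def blobs(c,m,minpix=15):
    n,l,s,_=cv2.connectedComponentsWithStats(m.astype(np.uint8))
    return [(l==i) for i in range(1,n) if s[i,4]>=minpix]
COL={'yellow':(20,34),'green':(50,78),'orange':(8,18),'red':(0,6),'blue':(105,125),'teal':(80,98)}
def mask(c,col,smin=120,vmin=60):
    h=c['hsv']; a,b=COL[col]
    return (h[...,0]>=a)&(h[...,0]<=b)&(h[...,1]>=smin)&(h[...,2]>=vmin)
def desc(c,m,zlo=-1e9,zhi=1e9):
    P=c['P'][m]; P=P[(P[:,2]>zlo)&(P[:,2]<zhi)]
    if len(P)<5: return None
    (x,y),(w,h),a=cv2.minAreaRect(P[:,:2].astype(np.float32))
    v,u=np.nonzero(m)
    return dict(uv=(int(u.mean()),int(v.mean())),n=len(P),med=np.nanmedian(P,0).round(1),rect=(round(x,1),round(y,1),round(w,1),round(h,1),round(a,1)),z=(P[:,2].min().round(1),P[:,2].max().round(1)))
E
python3 - <<'E'
from h import *
for n in('top','scene'):
    c=cam(n)
    for col in('yellow','green','orange','red','blue','teal'):
        for m in blobs(c,mask(c,col),20):
            d=desc(c,m)
            if d and abs(d['med'][1])<650 and 100<d['med'][0]<800: print(n,col,d)
E
```

```text
top yellow {'uv': (281, 207), 'n': 316, 'med': array([628.9,  27.3,  97. ]), 'rect': (628.7, 31.5, 166.7, 15.5, 1.7), 'z': (np.float64(-7.0), np.float64(107.5))}
top yellow {'uv': (196, 227), 'n': 588, 'med': array([591.1, 255. ,   9.2]), 'rect': (590.5, 270.0, 192.2, 240.1, 82.2), 'z': (np.float64(-1.8), np.float64(18.5))}
top yellow {'uv': (285, 289), 'n': 65, 'med': array([418.7,  17.5, 122.7]), 'rect': (421.5, 22.2, 47.4, 12.0, 81.5), 'z': (np.float64(4.6), np.float64(129.2))}
top green {'uv': (173, 289), 'n': 155, 'med': array([423.6, 291.7, 121.1]), 'rect': (422.8, 292.9, 35.8, 31.7, 89.3), 'z': (np.float64(107.9), np.float64(126.4))}
top green {'uv': (335, 289), 'n': 54, 'med': array([ 416.8, -102.8,  122.8]), 'rect': (417.8, -104.0, 38.8, 7.4, 89.7), 'z': (np.float64(117.9), np.float64(129.3))}
top green {'uv': (481, 295), 'n': 87, 'med': array([ 397.7, -460.5,  121.4]), 'rect': (400.5, -479.8, 13.1, 78.5, 6.2), 'z': (np.float64(0.4), np.float64(127.9))}
top green {'uv': (227, 340), 'n': 77, 'med': array([297.8, 159.6, 123.2]), 'rect': (297.1, 160.3, 11.3, 38.7, 17.7), 'z': (
[... 2655 characters left out ...]
loat64(79.2), np.float64(126.9))}
scene orange {'uv': (197, 300), 'n': 296, 'med': array([ 430.7, -354.3,  107.8]), 'rect': (383.7, -314.2, 40.1, 143.3, 48.7), 'z': (np.float64(2.1), np.float64(127.2))}
scene blue {'uv': (284, 325), 'n': 7917, 'med': array([ 626.1, -304.1,  105.9]), 'rect': (570.2, -258.4, 307.3, 265.8, 89.9), 'z': (np.float64(0.5), np.float64(212.2))}
scene teal {'uv': (286, 202), 'n': 266, 'med': array([307.5, 149.2,  38.3]), 'rect': (288.3, 192.8, 80.7, 160.0, 36.6), 'z': (np.float64(3.5), np.float64(83.5))}
scene teal {'uv': (163, 354), 'n': 889, 'med': array([ 420.4, -473. ,   33.5]), 'rect': (387.1, -469.4, 130.5, 62.4, 10.7), 'z': (np.float64(-0.5), np.float64(93.9))}
```

```bash
cat >> h.py <<'E'
def planerect(c,m,z):
    v,u=np.nonzero(m); r=c['ray'][v,u]; Q=c['o']+r*((z-c['o'][2])/r[:,2])[:,None]
    (x,y),(w,h),a=cv2.minAreaRect(Q[:,:2].astype(np.float32)); return tuple(round(t,1) for t in(x,y,w,h,a)),Q
def rawmask(c,lo,hi,box):
    P=c['P'];x0,x1,y0,y1=box
    return (P[...,2]>lo)&(P[...,2]<hi)&(P[...,0]>x0)&(P[...,0]<x1)&(P[...,1]>y0)&(P[...,1]<y1)
E
cat > m1.py <<'E'
from h import *
for n in('top','scene'):
    c=cam(n)
    b=[m for m in blobs(c,mask(c,'yellow')) if (lambda d:d and 150<d['med'][1]<350)(desc(c,m))]
    m=np.any(b,axis=0); print(n,'outline',planerect(c,m,8)[0])
    dark=(c['hsv'][...,2]<70)
    m=dark&rawmask(c,190,225,(500,750,-500,60)); m=max(blobs(c,m),key=np.sum)
    R,Q=planerect(c,m,211); print('bar',R,'depthrect',desc(c,m))
    s=max([m for m in blobs(c,mask(c,'yellow')&rawmask(c,60,115,(500,750,0,60)))],key=np.sum)
    print('stop',desc(c,s), planerect(c,s,100)[0])
    bl=mask(c,'blue')&rawmask(c,150,172,(500,750,-500,60)); print('rim',planerect(c,bl,160)[0],desc(c,bl))
    g=max(blobs(c,mask(c,'green')&rawmask(c,105,130,(390,460,250,330))),key=np.sum);print('button',planerect(c,g,np.nanmedian(c['P'][g][:,2]))[0],desc(c,g))
    w=(c['hsv'][...,1]<40)&(c['hsv'][...,2]>150)&rawmask(c,66,84,(500,760,-500,60))
    for b in blobs(c,w,30): print('rail',planerect(c,b,75)[0])
E
python3 m1.py
```

```text
top outline (590.0, 269.7, 189.3, 239.1, 82.3)
bar (624.3, -306.3, 14.8, 197.0, 0.0) depthrect {'uv': (424, 197), 'n': 515, 'med': array([ 624.8, -307. ,  209.9]), 'rect': (624.9, -306.7, 14.9, 197.6, 0.2), 'z': (np.float64(198.7), np.float64(217.7))}
stop {'uv': (281, 207), 'n': 247, 'med': array([628.1,  29.2,  98.7]), 'rect': (626.8, 29.4, 162.1, 10.8, 1.5), 'z': (np.float64(61.0), np.float64(107.0))} (625.8, 28.4, 160.6, 10.1, 0.7)
rim (624.5, -305.7, 151.6, 201.6, 0.4) {'uv': (420, 200), 'n': 594, 'med': array([ 624.3, -309.8,  158.4]), 'rect': (625.9, -306.1, 153.1, 200.9, 0.2), 'z': (np.float64(150.1), np.float64(167.1))}
button (422.6, 291.3, 31.8, 31.9, 0.8) {'uv': (173, 289), 'n': 154, 'med': array([423.6, 291.1, 121.5]), 'rect': (423.4, 293.3, 32.4, 34.1, 32.4), 'z': (np.float64(107.6), np.float64(129.9))}
rail (711.4, -443.8, 26.1, 5.3, 89.4)
rail (710.9, -86.4, 249.9, 7.8, 89.9)
rail (540.6, -208.5, 495.7, 8.5, 89.7)
scene outline (587.7, 268.6, 190.3, 239.6, 82.3)
bar (630.0, -309.3, 20.4, 198.5, 0.5) depthrect {'uv': (280, 290), 'n': 695, 'med': array([ 630.3, -322. ,  210.7]), 'rect': (627.1, -308.5, 15.1, 200.7, 0.0), 'z': (np.float64(192.4), np.float64(214.3))}
stop {'uv': (359, 248), 'n': 814, 'med': array([630.2,  24.6,  83.8]), 'rect': (627.0, 26.8, 161.0, 15.9, 1.0), 'z': (np.float64(60.0), np.float64(105.8))} (631.5, 4.1, 170.2, 57.2, 0.4)
rim (628.4, -312.5, 156.2, 208.0, 0.4) {'uv': (281, 310), 'n': 1187, 'med': array([ 642. , -321.5,  157.9]), 'rect': (625.6, -309.8, 153.4, 203.8, 0.4), 'z': (np.float64(150.0), np.float64(164.1))}
button (422.7, 288.4, 28.3, 25.6, 32.8) {'uv': (339, 172), 'n': 40, 'med': array([422.2, 288.7, 121.3]), 'rect': (424.0, 287.9, 27.2, 31.4, 11.2), 'z': (np.float64(119.2), np.float64(123.8))}
rail (541.9, -11.2, 86.2, 6.7, 89.7)
rail (710.8, -211.4, 9.6, 500.4, 0.0)
rail (542.0, -431.4, 61.4, 6.9, 89.8)
```

Request:
servo_tool:
  motion:
    - [[0.4,-0.8,0.16,0,0,-0.2,0],[0.4,-0.8,0.16,0,0,-0.2,0],[0.4,-0.8,0.16,0,0,-0.2,0],[0.4,-0.8,0.16,0,0,-0.2,0],[0.4,-0.8,0.16,0,0,-0.2,0],[0.4,-0.8,0.16,0,0,-0.2,0],[0.4,-0.8,0.16,0,0,-0.2,0],[0.4,-0.8,0.16,0,0,-0.2,0],[0.4,-0.8,0.16,0,0,-0.2,0],[0.4,-0.8,0.16,0,0,-0.2,0]]
  newtons: 25

```text
clock: 1.3
eef_pos: [388.6, 113.4, 286.4]
eef_rot: [3.14, 0.001, 2.161]
wrist_force: [-0.4, -0.1, 0.6]
finger_gap: 93.6
finger_force: 0.0
```

Request:
servo_tool:
  motion:
    - [[0.476,-0.848,0,0,0,-0.19,0.3],[0.476,-0.848,0,0,0,-0.19,0.3],[0.476,-0.848,0,0,0,-0.19,0.3],[0.476,-0.848,0,0,0,-0.19,0.3],[0.476,-0.848,0,0,0,-0.19,0.3],[0.476,-0.848,0,0,0,-0.19,0.3],[0.476,-0.848,0,0,0,-0.19,0.3],[0.476,-0.848,0,0,0,-0.19,0.3],[0.476,-0.848,0,0,0,-0.19,0.3],[0.476,-0.848,0,0,0,-0.19,0.3]]

```text
clock: 2.3
eef_pos: [625.8, -308.6, 284.4]
eef_rot: [-3.141, -0.001, 1.569]
wrist_force: [-0.5, 0.6, 0.2]
finger_gap: 66.1
finger_force: 0.0
```

Request:
servo_tool:
  motion:
    - [[0,0,0,0,0,0,0.3],[0,0,0,0,0,0,0.3]]

```text
clock: 2.5
eef_pos: [625.1, -306.4, 284.2]
eef_rot: [-3.14, -0.001, 1.569]
wrist_force: [0.7, 1.3, -0.5]
finger_gap: 65.8
finger_force: 0.0
```

Request:
servo_tool:
  motion:
    - [[0,0,-0.05,0,0,0,0.3],[0,0,-0.1,0,0,0,0.3],[0,0,-0.15,0,0,0,0.3],[0,0,-0.198,0,0,0,0.3],[0,0,-0.198,0,0,0,0.5],[0,0,-0.198,0,0,0,0.7],[0,0,-0.198,0,0,0,1],[0,0,-0.198,0,0,0,1],[0,0,-0.198,0,0,0,1],[0,0,-0.198,0,0,0,1]]

```text
clock: 3.5
eef_pos: [625.0, -306.8, 186.9]
eef_rot: [3.141, 0.0, 1.57]
wrist_force: [0.6, 0.9, -0.4]
finger_gap: 21.4
finger_force: 0.0
```

Request:
servo_tool:
  motion:
    - [[0,0,0,0,0,0,1],[0,0,0,0,0,0,1],[0,0,0,0,0,0,1]]

```text
clock: 3.8
eef_pos: [625.0, -306.8, 186.6]
eef_rot: [3.141, 0.0, 1.57]
wrist_force: [0.8, 0.1, 0.7]
finger_gap: 13.9
finger_force: 25.0
```

Request:
servo_tool:
  motion:
    - [[0,0.03,0,0,0,0,1],[0,0.07,0,0,0,0,1],[0,0.12,0,0,0,0,1],[0,0.17,0,0,0,0,1],[0,0.22,0,0,0,0,1],[0,0.27,0,0,0,0,1],[0,0.32,0,0,0,0,1],[0,0.36,0,0,0,0,1],[0,0.39,0,0,0,0,1],[0,0.41,0,0,0,0,1]]

```text
clock: 4.8
eef_pos: [624.8, -100.4, 186.5]
eef_rot: [-3.142, -0.0, 1.57]
wrist_force: [0.3, -1.6, 1.2]
finger_gap: 13.5
finger_force: 25.0
```

Request:
servo_tool:
  motion:
    - [[0,0.004,0,0,0,0,1],[0,0.008,0,0,0,0,1],[0,0.012,0,0,0,0,1],[0,0.016,0,0,0,0,1],[0,0.02,0,0,0,0,1],[0,0.022,0,0,0,0,1],[0,0.022,0,0,0,0,1]]

```text
clock: 5.5
eef_pos: [624.9, -90.7, 186.5]
eef_rot: [-3.142, -0.0, 1.57]
wrist_force: [-1.9, 1.6, 4.0]
finger_gap: 13.9
finger_force: 25.0
```

Request:
servo_tool:
  motion:
    - [[0,0.002,0,0,0,0,1],[0,0.004,0,0,0,0,1],[0,0.006,0,0,0,0,1],[0,0.008,0,0,0,0,1],[0,0.01,0,0,0,0,1],[0,0.012,0,0,0,0,1],[0,0.012,0,0,0,0,1]]

```text
clock: 6.2
eef_pos: [624.9, -84.5, 186.5]
eef_rot: [3.142, -0.0, 1.57]
wrist_force: [-2.7, -0.4, 5.3]
finger_gap: 13.8
finger_force: 25.0
```

Request:
servo_tool:
  motion:
    - [[0,0.002,0,0,0,0,1],[0,0.004,0,0,0,0,1],[0,0.006,0,0,0,0,1],[0,0.006,0,0,0,0,1]]

```text
clock: 6.6
eef_pos: [625.0, -81.5, 186.5]
eef_rot: [3.142, -0.0, 1.57]
wrist_force: [-2.4, -0.3, 4.8]
finger_gap: 14.1
finger_force: 25.0
```

Request:
servo_tool:
  motion:
    - [[0,0.002,0,0,0,0,1],[0,0.004,0,0,0,0,1],[0,0.004,0,0,0,0,1]]

```text
clock: 6.9
eef_pos: [625.0, -79.5, 186.5]
eef_rot: [3.141, -0.0, 1.57]
wrist_force: [-1.7, 1.0, 5.0]
finger_gap: 13.7
finger_force: 25.0
```

```bash
python3 - <<'E'
from h import *
c=cam('top','t1')
cv2.imwrite('pics/t1c.png',cv2.resize(c['frame'][160:260,250:410,::-1],None,fx=5,fy=5)[:500])
bl=mask(c,'blue')&rawmask(c,145,175,(500,750,-300,60)); print('rim',planerect(c,bl,160)[0],desc(c,bl))
s=max([m for m in blobs(c,mask(c,'yellow')&rawmask(c,60,115,(500,750,0,60)))],key=np.sum);print(planerect(c,s,100)[0],desc(c,s))
c=cam('scene');bl=mask(c,'blue')&rawmask(c,145,175,(500,750,-300,60)); print('rim',planerect(c,bl,160)[0],desc(c,bl))
E
```

```text
rim (623.3, -78.9, 151.3, 199.7, 0.1) {'uv': (333, 200), 'n': 253, 'med': array([ 625.4, -166.3,  158.8]), 'rect': (624.8, -78.6, 200.2, 150.4, 89.9), 'z': (np.float64(145.2), np.float64(165.1))}
(582.2, 28.6, 7.5, 68.2, 89.7) {'uv': (280, 223), 'n': 74, 'med': array([583.5,  29.9,  99.5]), 'rect': (582.1, 29.4, 6.7, 67.8, 89.4), 'z': (np.float64(79.1), np.float64(108.8))}
rim (628.9, -88.4, 158.3, 217.6, 0.6) {'uv': (337, 252), 'n': 1058, 'med': array([ 647.8, -109.8,  155.7]), 'rect': (625.4, -82.5, 152.4, 203.4, 0.4), 'z': (np.float64(145.0), np.float64(170.5))}
```

View pics/t1c.png

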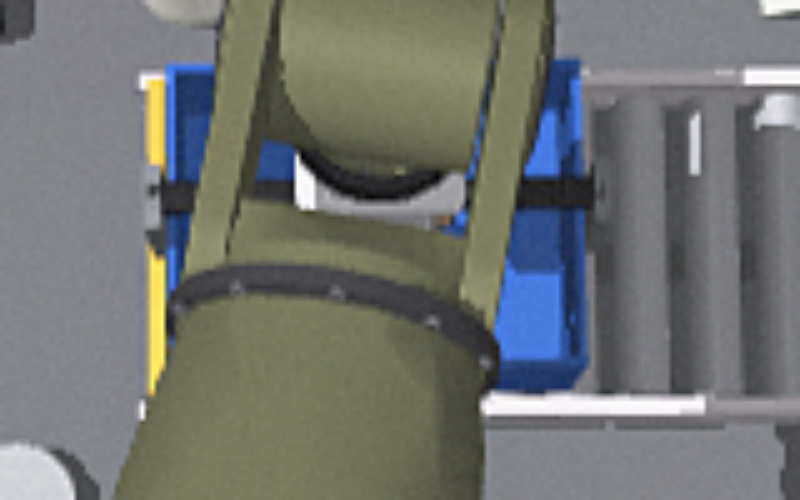

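The crop shows the tote's left upright at (152,200), almost touching the yellow stop at (155,100). I'll push on gently until it touches.

Request:
servo_tool:
  motion:
    - [[0,0.002,0,0,0,0,1],[0,0.004,0,0,0,0,1],[0,0.004,0,0,0,0,1],[0,0.004,0,0,0,0,1]]

```text
clock: 7.4
eef_pos: [625.0, -77.5, 186.5]
eef_rot: [3.141, -0.0, 1.57]
wrist_force: [-1.6, 0.4, 5.3]
finger_gap: 14.0
finger_force: 25.0
```

Request:
servo_tool:
  motion:
    - [[0,0.002,0,0,0,0,1],[0,0.004,0,0,0,0,1],[0,0.004,0,0,0,0,1],[0,0.004,0,0,0,0,1]]

```text
clock: 7.8
eef_pos: [625.0, -75.6, 186.5]
eef_rot: [3.142, -0.0, 1.57]
wrist_force: [-2.9, 0.3, 5.8]
finger_gap: 13.7
finger_force: 25.0
```

Request:
servo_tool:
  motion:
    - [[0,0.002,0,0,0,0,1],[0,0.004,0,0,0,0,1],[0,0.004,0,0,0,0,1],[0,0.004,0,0,0,0,1]]

```text
clock: 8.2
eef_pos: [624.9, -74.4, 186.5]
eef_rot: [3.142, 0.001, 1.569]
wrist_force: [-2.2, -4.4, 4.9]
finger_gap: 13.8
finger_force: 25.0
```

Request:
servo_tool:
  motion:
    - [[0,0.002,0,0,0,0,1],[0,0.004,0,0,0,0,1],[0,0.004,0,0,0,0,1],[0,0.004,0,0,0,0,1]]

```text
clock: 8.6
eef_pos: [624.9, -73.5, 187.1]
eef_rot: [3.141, 0.003, 1.568]
wrist_force: [-3.8, -10.5, 8.6]
finger_gap: 14.0
finger_force: 25.0
```

```bash
python3 - <<'E'
from h import *
c=cam('top','t2')
bl=mask(c,'blue')&rawmask(c,145,175,(500,750,-300,60)); print('rim',planerect(c,bl,160)[0],desc(c,bl)['rect'])
c=cam('scene','s2')
cv2.imwrite('pics/s2c.png',cv2.resize(c['frame'][200:320,290:420,::-1],None,fx=4.5,fy=4.5,interpolation=cv2.INTER_CUBIC))
E
```

```text
rim (623.7, -73.8, 199.0, 151.3, 89.7) (624.5, -73.9, 199.9, 149.7, 89.6)
```

View pics/s2c.png

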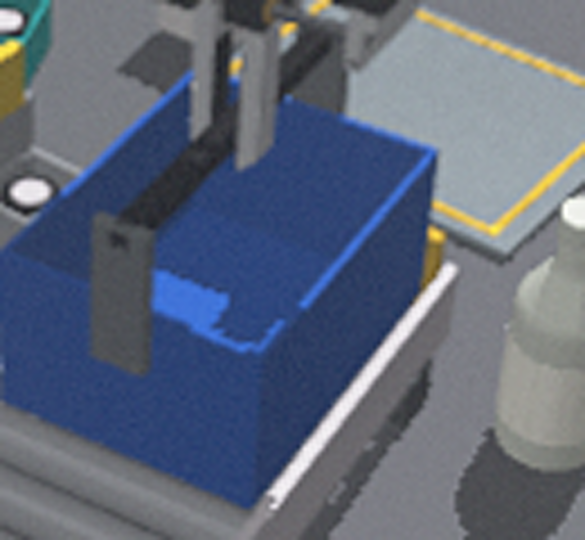

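The scene crop shows the tote's far end against the yellow stop at (435,260), and a 10 N reaction confirms contact. I'll relax the push and let the tote settle freely before lifting.

Request:
servo_tool:
  motion:
    - [[0,-0.002,0,0,0,0,1],[0,-0.004,0,0,0,0,1],[0,-0.005,0,0,0,0,1],[0,-0.005,0,0,0,0,1]]

```text
clock: 9.1
eef_pos: [624.8, -74.4, 186.5]
eef_rot: [-3.141, 0.0, 1.569]
wrist_force: [-3.8, -0.7, 6.3]
finger_gap: 13.6
finger_force: 25.0
```

Request:
servo_tool:
  motion:
    - [[0,0,0,0,0,0,0.75],[0,0,0,0,0,0,0.75],[0,0,0,0,0,0,0.75],[0,0,0,0,0,0,0.75]]

```text
clock: 9.5
eef_pos: [624.9, -74.2, 186.2]
eef_rot: [-3.141, -0.0, 1.57]
wrist_force: [0.7, 0.7, -0.1]
finger_gap: 23.7
finger_force: 0.0
```

```bash
python3 - <<'E'
from h import *
print(manip.read_state()['wrist_force'],manip.read_state()['eef_pos'],manip.read_state()['finger_gap'])
for n in('top','scene'):
    c=cam(n,n[0]+'3')
    bl=mask(c,'blue')&rawmask(c,145,175,(500,750,-300,60)); print('rim',planerect(c,bl,160)[0],desc(c,bl)['rect'])
    # rim ends: histogram of y; upright end
    y=c['P'][rawmask(c,170,200,(600,650,-220,80))][:,1]; print('upr',np.sort(y)[[3,-4]] if len(y)>8 else 0)
    st=c['P'][mask(c,'yellow')&rawmask(c,75,97,(530,720,-10,60))]; print('stop y',np.percentile(st[:,1],[5,25,50,75,95]) if len(st) else 0)
E
```

```text
[ 0.72772811  0.71869998 -0.09738957] [624.93797917 -74.17094151 186.20938961] 23.663159678206224
rim (623.7, -73.8, 199.0, 151.3, 89.7) (624.6, -73.9, 200.2, 150.8, 89.9)
upr [-178.98330589   29.28900683]
stop y [32.09727063 32.3865613  32.74817464 34.3473249  35.62664511]
rim (628.6, -83.6, 157.7, 218.2, 0.4) (625.8, -75.8, 152.2, 205.2, 0.4)
upr [-186.24238996   29.54364297]
stop y [20.8628161  23.90935201 24.49276843 25.99311571 29.40926381]
```

```bash
python3 - <<'E'
from h import *
c=cam('scene')
h=c['hsv']; m=rawmask(c,50,220,(600,650,-200,-176)); 
P=c['P'][m]; H=h[m]
for z in range(60,215,10):
    s=(P[:,2]>=z)&(P[:,2]<z+10)
    if s.sum()>3: print(z,s.sum(),'y',np.median(P[s,1]).round(1),'sat',np.median(H[s,1]),'x',P[s,0].min().round(),P[s,0].max().round())
c=cam('top'); 
m=mask(c,'yellow')&rawmask(c,60,115,(500,750,0,60)); print(planerect(c,m,100)[0],desc(c,m))
E
```

```text
60 63 y -182.1 sat 15.0 x 601.0 650.0
70 21 y -176.8 sat 154.0 x 601.0 649.0
80 25 y -176.5 sat 154.0 x 603.0 649.0
90 22 y -176.7 sat 153.5 x 601.0 649.0
100 34 y -176.6 sat 153.5 x 601.0 645.0
110 24 y -176.6 sat 152.5 x 601.0 648.0
120 18 y -182.1 sat 30.5 x 601.0 648.0
130 53 y -183.1 sat 27.0 x 601.0 644.0
140 53 y -183.0 sat 26.0 x 610.0 647.0
150 62 y -183.2 sat 28.0 x 601.0 649.0
160 45 y -183.4 sat 26.0 x 610.0 641.0
170 54 y -183.7 sat 27.0 x 609.0 641.0
180 49 y -183.5 sat 27.0 x 610.0 641.0
190 53 y -183.4 sat 27.0 x 610.0 641.0
200 49 y -183.3 sat 27.0 x 610.0 641.0
210 44 y -181.3 sat 24.0 x 610.0 641.0
(634.7, 33.3, 2.5, 142.9, 89.7) {'uv': (279, 202), 'n': 40, 'med': array([660.2,  32. , 100.4]), 'rect': (636.0, 32.2, 144.7, 5.2, 1.7), 'z': (np.float64(62.0), np.float64(107.7))}
```

Request:
servo_tool:
  motion:
    - [[0,0,0,0,0,0,1],[0,0,0,0,0,0,1],[0,0,0,0,0,0,1],[0,0,0.03,0,0,0,1],[0,0,0.07,0,0,0,1],[0,0,0.12,0,0,0,1],[0,0,0.17,0,0,0,1],[0,0,0.22,0,0,0,1],[0,0,0.26,0,0,0,1],[0,0,0.28,0,0,0,1]]
  newtons: 45

```text
clock: 10.7
eef_pos: [625.1, -74.3, 327.7]
eef_rot: [3.14, 0.0, 1.57]
wrist_force: [0.5, 0.2, -4.4]
finger_gap: 13.4
finger_force: 45.0
```

Request:
servo_tool:
  motion:
    - [[0,0.02,0,0,0,0.02,1],[-0.01,0.08,0,0,0,0.06,1],[-0.02,0.16,0,0,0,0.1,1],[-0.03,0.24,0,0,0,0.14,1],[-0.04,0.32,0,0,0,0.18,1],[-0.05,0.4,0,0,0,0.22,1],[-0.06,0.48,0,0,0,0.26,1],[-0.07,0.56,0,0,0,0.3,1],[-0.072,0.62,0,0,0,0.34,1],[-0.072,0.66,0,0,0,0.38,1]]

```text
clock: 11.7
eef_pos: [588.2, 258.0, 325.1]
eef_rot: [-3.141, -0.002, 2.77]
wrist_force: [0.8, -0.6, -4.8]
finger_gap: 13.9
finger_force: 45.0
```

Request:
servo_tool:
  motion:
    - [[0,0.016,0,0,0,0.03,1],[0,0.026,0,0,0,0.06,1],[0,0.026,0,0,0,0.077,1],[0,0.026,0,0,0,0.077,1],[0,0.026,0,0,0,0.077,1]]

```text
clock: 12.2
eef_pos: [588.9, 268.7, 325.7]
eef_rot: [-3.141, -0.001, 3.003]
wrist_force: [0.4, -0.9, -3.9]
finger_gap: 13.7
finger_force: 45.0
```

```bash
cat > m2.py <<'E'
from h import *
s=manip.read_state(); print(s['clock'],s['eef_pos'].round(1) if hasattr(s['eef_pos'],'round') else s['eef_pos'],s['eef_rot'])
for n in('top','scene'):
    c=cam(n,n[0]+'4')
    b=mask(c,'blue')&rawmask(c,5,420,(420,760,120,420))
    z=np.nanpercentile(c['P'][b][:,2],99); r=b&(c['P'][...,2]>z-12); zr=np.nanmedian(c['P'][r][:,2])
    print(n,'rimz',zr,planerect(c,r,zr)[0],desc(c,r)['rect'])
    u=(c['hsv'][...,1]<70)&rawmask(c,zr-30,zr+40,(420,760,120,420))
E
python3 m2.py
```

```text
12.2 [588.9 268.7 325.7] [-3.14098981e+00 -1.03413685e-03  3.00347861e+00]
top rimz 298.39471509765633 (591.6, 269.5, 151.4, 201.2, 81.9) (592.0, 269.9, 150.0, 201.5, 81.9)
scene rimz 296.25254764820806 (590.1, 264.9, 178.4, 212.9, 82.7) (590.7, 267.6, 160.3, 204.2, 82.4)
```

Request:
servo_tool:
  motion:
    - [[-0.004,0,-0.04,0,0,0,1],[-0.004,0,-0.09,0,0,0,1],[-0.004,0,-0.14,0,0,0,1],[-0.004,0,-0.19,0,0,0,1],[-0.004,0,-0.24,0,0,0,1],[-0.004,0,-0.29,0,0,0,1],[-0.004,0,-0.33,0,0,0,1],[-0.004,0,-0.36,0,0,0,1],[-0.004,0,-0.37,0,0,0,1],[-0.004,0,-0.37,0,0,0,1]]

```text
clock: 13.3
eef_pos: [587.0, 268.7, 141.3]
eef_rot: [-3.141, -0.0, 3.005]
wrist_force: [0.1, -0.6, -3.9]
finger_gap: 13.7
finger_force: 45.0
```

```bash
python3 m2.py
```

```text
13.3 [587.  268.7 141.3] [-3.14139533e+00 -3.73234410e-04  3.00487709e+00]
top rimz 271.4664701936317 (599.5, 206.1, 121.0, 50.6, 13.3) (605.2, 211.6, 180.3, 52.6, 26.2)
scene rimz 113.36761140358942 (589.7, 262.3, 164.0, 209.5, 84.0) (589.3, 265.4, 155.7, 205.0, 82.8)
```

Request:
servo_tool:
  motion:
    - [[0,0,-0.004,0,0,0,1],[0,0,-0.008,0,0,0,1],[0,0,-0.012,0,0,0,1],[0,0,-0.014,0,0,0,1],[0,0,-0.014,0,0,0,1]]

```text
clock: 13.9
eef_pos: [587.0, 268.7, 134.5]
eef_rot: [3.142, 0.0, 3.005]
wrist_force: [-0.7, -0.3, -4.3]
finger_gap: 13.7
finger_force: 45.0
```

Request:
servo_tool:
  motion:
    - [[0,0,-0.001,0,0,0,1],[0,0,-0.002,0,0,0,1],[0,0,-0.002,0,0,0,1]]

```text
clock: 14.2
eef_pos: [587.0, 268.8, 134.4]
eef_rot: [3.141, 0.001, 3.005]
wrist_force: [-5.2, -2.6, 5.3]
finger_gap: 13.4
finger_force: 45.0
```

Request:
servo_tool:
  motion:
    - [[0,0,0,0,0,0,0.6],[0,0,0,0,0,0,0.6],[0,0,0,0,0,0,0.5],[0,0,0.03,0,0,0,0.5],[0,0,0.1,0,0,0,0.5],[0,0,0.2,0,0,0,0.5],[0,0,0.3,0,0,0,0.5],[-0.1,0,0.38,0,0,0,0.5],[-0.2,0,0.4,0,0,0,0.5],[-0.3,0,0.4,0,0,0,0.5]]

```text
clock: 15.2
eef_pos: [449.0, 268.6, 335.5]
eef_rot: [3.139, 0.003, 3.005]
wrist_force: [-0.2, 0.3, 1.1]
finger_gap: 47.2
finger_force: 0.0
```

Request:
servo_tool:
  motion:
    - [[-0.1,0.1,0,0,0,0,0.5],[-0.2,0.16,0,0,0,0,0.5],[-0.25,0.2,0,0,0,0,0.5],[-0.25,0.2,0,0,0,0,0.5]]

```text
clock: 15.6
eef_pos: [322.0, 370.7, 334.3]
eef_rot: [3.14, 0.001, 3.009]
wrist_force: [-0.1, -0.8, 0.1]
finger_gap: 47.1
finger_force: 0.0
```

```bash
cat > m3.py <<'E'
from h import *
import sys
def tabs(c):
    for col in('yellow','green','orange'):
        for m in blobs(c,mask(c,col)&rawmask(c,112,135,(330,520,-300,130)),8):
            print(' tab',col,planerect(c,m,124)[0],desc(c,m)['med'],desc(c,m)['rect'])
s=manip.read_state(); print(s['clock'],np.round(s['eef_pos'],1),np.round(s['eef_rot'],3))
for n in('top','scene'):
    c=cam(n,n[0]+sys.argv[1]); print(n); tabs(c)
    r=mask(c,'blue')&rawmask(c,100,116,(420,760,120,420))
    if r.sum()>50: print(' rim',planerect(c,r,108)[0],desc(c,r)['rect'])
    m=(c['hsv'][...,2]<70)&rawmask(c,145,170,(420,760,120,420)); b=blobs(c,m)
    if b: m=max(b,key=np.sum); print(' bar',planerect(c,m,159)[0])
E
python3 m3.py 5
```

```text
15.6 [322.  370.7 334.3] [3.140e+00 1.000e-03 3.009e+00]
top
 tab yellow (418.7, 18.2, 37.3, 8.1, 82.2) [418.3  19.3 122.7] (418.7, 18.3, 37.3, 8.1, 82.6)
 tab green (417.8, -103.9, 38.7, 7.2, 89.3) [ 416.9 -101.6  124. ] (417.8, -104.0, 38.8, 7.4, 89.2)
 tab orange (388.0, -219.3, 39.1, 8.1, 84.8) [ 388.5 -221.1  123.4] (388.1, -219.5, 39.0, 8.1, 84.6)
 rim (589.5, 269.4, 151.6, 201.4, 82.2) (589.9, 270.8, 151.1, 201.5, 82.2)
 bar (592.3, 268.6, 16.9, 202.4, 83.0)
scene
 tab yellow (423.1, 8.2, 51.8, 23.4, 85.2) [421.2  10.1 121.2] (418.9, 14.7, 42.9, 16.3, 86.7)
 tab green (417.8, -108.2, 9.0, 40.3, 4.9) [ 418.8 -110.   124.5] (417.6, -106.6, 11.4, 38.8, 8.5)
 tab orange (392.5, -227.1, 48.1, 22.4, 87.8) [ 390.5 -226.5  122. ] (389.8, -224.1, 40.4, 12.9, 80.5)
 rim (590.2, 261.3, 163.5, 208.4, 82.0) (588.0, 267.3, 157.7, 207.0, 82.9)
 bar (588.1, 256.7, 31.2, 197.1, 82.8)
```

View pics/t5.png

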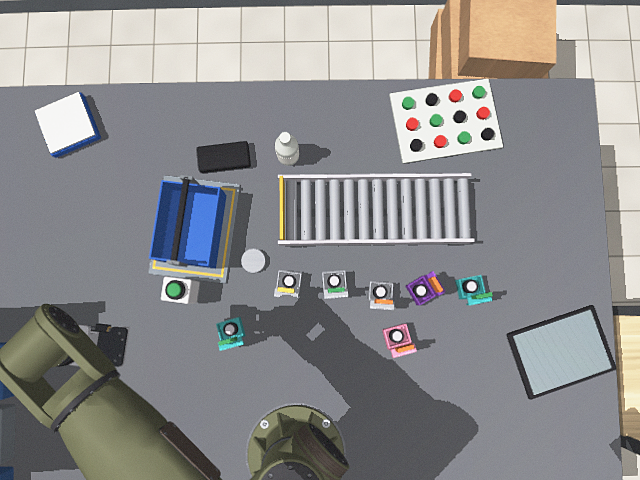

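The top view shows the tote inside the outline (centre 195,222). The three baskets haven't moved. Yellow first.

Request:
servo_tool:
  motion:
    - [[0.02,-0.08,0,0,0,-0.047,0.5],[0.04,-0.16,0,0,0,-0.094,0.5],[0.06,-0.24,0,0,0,-0.141,0.5],[0.08,-0.32,0,0,0,-0.188,0.5],[0.1,-0.4,-0.04,0,0,-0.235,0.5],[0.12,-0.48,-0.08,0,0,-0.282,0.5],[0.15,-0.56,-0.12,0,0,-0.329,0.5],[0.17,-0.64,-0.16,0,0,-0.376,0.5],[0.192,-0.7,-0.2,0,0,-0.423,0.5],[0.192,-0.708,-0.228,0,0,-0.47,0.5]]
  newtons: 30

```text
clock: 16.7
eef_pos: [421.9, 10.6, 217.7]
eef_rot: [-3.141, 0.001, 1.518]
wrist_force: [-0.1, 0.5, -0.4]
finger_gap: 46.8
finger_force: 0.0
```

Request:
servo_tool:
  motion:
    - [[0,0,0,0,0,-0.031,0.6],[0,0,0,0,0,-0.031,0.6],[0,0,0,0,0,-0.031,0.6]]

```text
clock: 17.0
eef_pos: [421.5, 14.0, 219.1]
eef_rot: [3.141, 0.0, 1.433]
wrist_force: [-0.1, -0.6, 0.1]
finger_gap: 37.5
finger_force: 0.0
```

```bash
python3 m3.py 6 | grep -v -e rim -e bar
```

```text
17.0 [421.5  14.  219.1] [3.141 0.    1.433]
top
 tab green (417.8, -102.7, 36.3, 7.2, 89.3) [ 416.9 -101.5  123.5] (418.0, -102.8, 36.4, 7.5, 89.8)
 tab orange (387.6, -219.3, 39.0, 9.0, 84.8) [ 388.4 -219.6  122.6] (387.6, -219.7, 39.0, 9.0, 84.8)
scene
 tab yellow (423.8, 9.7, 47.0, 23.4, 78.7) [421.2  10.8 122.5] (419.1, 14.4, 37.0, 12.0, 82.0)
 tab green (418.3, -100.7, 6.7, 8.4, 4.9) [ 420.3 -102.8  125.4] (419.7, -102.1, 6.3, 6.9, 74.0)
 tab orange (393.4, -229.1, 45.6, 21.1, 83.8) [ 390.9 -226.   121.5] (389.0, -224.3, 40.4, 11.1, 85.6)
```

Request:
servo_tool:
  motion:
    - [[-0.006,0.005,-0.06,0,0,0,0.55],[-0.006,0.005,-0.13,0,0,0,0.55],[-0.006,0.005,-0.2,0,0,0,0.55],[-0.006,0.005,-0.24,0,0,0,0.55],[-0.006,0.005,-0.264,0,0,0,0.55],[-0.006,0.005,-0.264,0,0,0,0.7],[-0.006,0.005,-0.264,0,0,0,1],[-0.006,0.005,-0.264,0,0,0,1],[-0.006,0.005,-0.264,0,0,0,1],[-0.006,0.005,-0.264,0,0,0,1]]

```text
clock: 18.1
eef_pos: [418.5, 17.2, 87.1]
eef_rot: [3.141, -0.0, 1.432]
wrist_force: [-0.5, 0.3, 5.7]
finger_gap: 9.9
finger_force: 30.0
```

Request:
servo_tool:
  motion:
    - [[0,0,0,0,0,0,1],[0,0,0,0,0,0,1]]

```text
clock: 18.3
eef_pos: [418.5, 17.2, 87.1]
eef_rot: [3.141, -0.0, 1.431]
wrist_force: [-1.7, -0.1, 6.9]
finger_gap: 9.9
finger_force: 30.0
```

Request:
servo_tool:
  motion:
    - [[0,0,0.04,0,0,0,1],[0,0,0.1,0,0,0,1],[0,0,0.17,0,0,0,1],[0,0,0.24,0,0,0,1],[0,0,0.3,0,0,0,1],[0,0,0.34,0,0,0,1],[0,0,0.35,0,0,0,1]]

```text
clock: 19.0
eef_pos: [418.7, 17.2, 263.3]
eef_rot: [3.139, -0.0, 1.431]
wrist_force: [-1.3, 0.1, -3.2]
finger_gap: 10.2
finger_force: 30.0
```

Request:
servo_tool:
  motion:
    - [[0.03,0.03,0,0,0,0.045,1],[0.08,0.07,0,0,0,0.09,1],[0.13,0.11,0,0,0,0.135,1],[0.18,0.15,0,0,0,0.18,1],[0.23,0.19,0,0,0,0.225,1],[0.28,0.23,0,0,0,0.27,1],[0.32,0.27,0,0,0,0.315,1],[0.35,0.31,0,0,0,0.36,1],[0.38,0.33,0,0,0,0.405,1],[0.4,0.35,0,0,0,0.45,1]]

```text
clock: 20.0
eef_pos: [618.6, 192.8, 259.3]
eef_rot: [-3.14, -0.002, 2.851]
wrist_force: [-0.6, 0.1, -1.9]
finger_gap: 9.5
finger_force: 30.0
```

Request:
servo_tool:
  motion:
    - [[0.01,0.006,0,0,0,0.03,1],[0.018,0.011,0,0,0,0.051,1],[0.018,0.011,0,0,0,0.051,1],[0.018,0.011,0,0,0,0.051,1],[0.018,0.011,0,0,0,0.051,1]]

```text
clock: 20.5
eef_pos: [627.0, 197.6, 261.1]
eef_rot: [-3.141, -0.001, 3.004]
wrist_force: [-0.4, 0.7, -2.1]
finger_gap: 10.1
finger_force: 30.0
```

```bash
python3 m3.py 7; python3 - <<'E'
import cv2
i=cv2.imread('pics/s7.png'); cv2.imwrite('pics/s7c.png',cv2.resize(i[90:270,260:460],None,fx=3,fy=3))
E
```

```text
20.5 [627.  197.6 261.1] [-3.141e+00 -1.000e-03  3.004e+00]
top
 tab green (417.8, -102.7, 36.3, 7.2, 89.3) [ 416.8 -101.7  123.3] (417.9, -102.7, 36.4, 7.4, 89.9)
 tab orange (387.4, -219.3, 38.7, 7.2, 89.2) [ 388.4 -221.7  122.7] (387.4, -219.5, 39.6, 7.3, 89.2)
 rim (623.8, 265.3, 151.1, 55.6, 80.8) (623.9, 265.4, 150.4, 55.4, 80.7)
scene
 tab orange (393.5, -229.2, 46.4, 19.4, 87.0) [ 390.9 -227.5  121.3] (389.3, -223.6, 41.3, 11.2, 84.2)
 rim (589.8, 262.7, 163.0, 207.5, 81.4) (590.0, 265.1, 156.0, 204.9, 83.3)
 bar (533.3, 263.0, 32.3, 86.8, 82.6)
```

View pics/s7c.png

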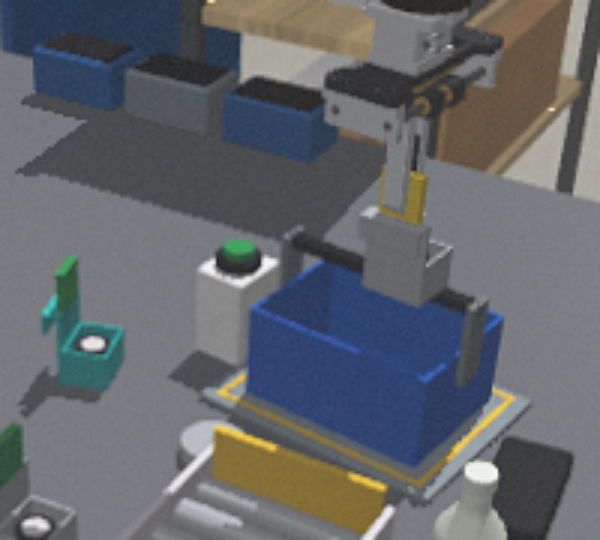

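The crop shows the basket held upright over the tote's near long side at (405,255), lip outward. Lowering it.

Request:
servo_tool:
  motion:
    - [[0,0,-0.03,0,0,0,1],[0,0,-0.07,0,0,0,1],[0,0,-0.11,0,0,0,1],[0,0,-0.15,0,0,0,1],[0,0,-0.19,0,0,0,1],[0,0,-0.22,0,0,0,1],[0,0,-0.245,0,0,0,1],[0,0,-0.26,0,0,0,1],[0,0,-0.26,0,0,0,1]]

```text
clock: 21.5
eef_pos: [627.0, 197.7, 130.8]
eef_rot: [-3.141, -0.001, 3.005]
wrist_force: [-0.4, -0.0, -2.9]
finger_gap: 9.9
finger_force: 30.0
```

Request:
servo_tool:
  motion:
    - [[0,0,-0.006,0,0,0,1],[0,0,-0.012,0,0,0,1],[0,0,-0.016,0,0,0,1],[0,0,-0.018,0,0,0,1],[0,0,-0.018,0,0,0,1]]

```text
clock: 22.0
eef_pos: [627.2, 197.8, 122.6]
eef_rot: [3.142, -0.0, 3.005]
wrist_force: [-0.6, -0.4, -2.0]
finger_gap: 9.4
finger_force: 30.0
```

Request:
servo_tool:
  motion:
    - [[0,0,-0.002,0,0,0,1],[0,0,-0.004,0,0,0,1],[0,0,-0.004,0,0,0,1]]

```text
clock: 22.3
eef_pos: [627.1, 197.7, 120.4]
eef_rot: [-3.141, -0.0, 3.005]
wrist_force: [0.8, 0.4, -1.9]
finger_gap: 9.7
finger_force: 30.0
```

Request:
servo_tool:
  motion:
    - [[0,0,-0.002,0,0,0,1],[0,0,-0.003,0,0,0,1],[0,0,-0.003,0,0,0,1]]

```text
clock: 22.6
eef_pos: [627.2, 197.7, 119.2]
eef_rot: [3.142, 0.0, 3.005]
wrist_force: [-0.6, -0.3, 0.5]
finger_gap: 9.9
finger_force: 30.0
```

Request:
servo_tool:
  motion:
    - [[0,0,0,0,0,0,0.7],[0,0,0,0,0,0,0.65],[0,0,0,0,0,0,0.65],[0,0,0.04,0,0,0,0.65],[0,0,0.1,0,0,0,0.65],[0,0,0.18,0,0,0,0.65],[0,0,0.26,0,0,0,0.65],[-0.1,0,0.3,0,0,0,0.65],[-0.2,0,0.3,0,0,0,0.65],[-0.3,0,0.3,0,0,0,0.65]]

```text
clock: 23.6
eef_pos: [479.2, 197.5, 269.4]
eef_rot: [3.141, 0.001, 3.005]
wrist_force: [0.3, 0.6, 0.7]
finger_gap: 32.5
finger_force: 0.0
```

Request:
servo_tool:
  motion:
    - [[-0.1,0,0,0,0,0,0.65],[-0.1,0,0,0,0,0,0.65]]

```text
clock: 23.8
eef_pos: [426.5, 197.7, 269.7]
eef_rot: [3.141, 0.0, 3.007]
wrist_force: [0.4, 0.1, 0.5]
finger_gap: 32.8
finger_force: 0.0
```

```bash
python3 m3.py 8; python3 - <<'E'
import cv2,numpy as np
i=cv2.imread('pics/s8.png'); j=cv2.imread('pics/t8.png')
cv2.imwrite('pics/s8c.png',np.hstack([cv2.resize(i[150:310,280:440],None,fx=2.5,fy=2.5),cv2.resize(j[160:320,130:290],None,fx=2.5,fy=2.5)]))
E
```

```text
23.8 [426.5 197.7 269.7] [3.141 0.    3.007]
top
 tab green (417.8, -102.7, 36.3, 7.2, 89.3) [ 416.8 -101.6  123. ] (417.8, -102.8, 7.4, 36.5, 0.1)
 tab orange (388.4, -219.3, 38.6, 9.6, 88.6) [ 388.5 -221.6  123.6] (387.3, -219.2, 39.1, 9.5, 85.0)
 rim (589.5, 269.8, 150.9, 201.6, 82.2) (589.7, 270.4, 151.4, 201.5, 82.1)
 bar (601.9, 266.0, 19.7, 176.8, 83.1)
scene
 tab orange (392.8, -229.1, 49.0, 20.3, 86.0) [ 390.7 -225.8  121.8] (389.4, -224.3, 40.6, 13.1, 81.2)
 rim (589.5, 261.5, 161.0, 206.6, 82.7) (588.9, 266.1, 153.1, 202.4, 81.5)
 bar (588.1, 256.7, 31.2, 197.1, 82.8)
```

View pics/s8c.png

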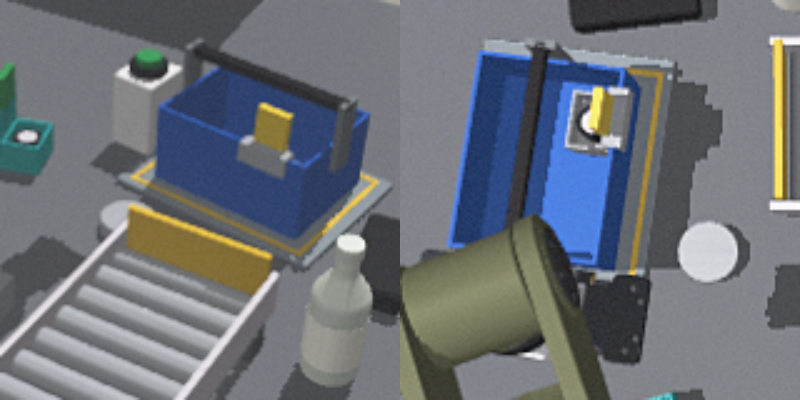

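The yellow basket hangs on the near long side with its lip over the rim (260,150 left; 600,120 right). Green next.

Request:
servo_tool:
  motion:
    - [[-0.002,-0.06,0,0,0,-0.046,0.6],[-0.004,-0.12,0,0,0,-0.092,0.6],[-0.006,-0.18,0,0,0,-0.138,0.6],[-0.008,-0.25,0,0,0,-0.184,0.6],[-0.01,-0.32,-0.02,0,0,-0.23,0.6],[-0.012,-0.4,-0.04,0,0,-0.276,0.6],[-0.014,-0.48,-0.06,0,0,-0.322,0.6],[-0.017,-0.54,-0.08,0,0,-0.368,0.6],[-0.017,-0.58,-0.1,0,0,-0.414,0.6],[-0.017,-0.606,-0.1,0,0,-0.46,0.6]]

```text
clock: 24.9
eef_pos: [422.8, -107.4, 217.8]
eef_rot: [-3.14, -0.0, 1.552]
wrist_force: [0.4, 0.4, -0.2]
finger_gap: 37.5
finger_force: 0.0
```

Request:
servo_tool:
  motion:
    - [[0,0,0,0,0,0,0.6],[0,0,0,0,0,0,0.6]]

```text
clock: 25.1
eef_pos: [422.9, -105.5, 219.1]
eef_rot: [-3.142, -0.0, 1.563]
wrist_force: [0.4, 0.1, -1.0]
finger_gap: 37.4
finger_force: 0.0
```

```bash
python3 m3.py 9 | grep -v -e rim -e bar
```

```text
25.1 [ 422.9 -105.5  219.1] [-3.142 -0.     1.563]
top
 tab orange (388.0, -219.3, 39.0, 8.1, 84.8) [ 388.5 -221.1  123.8] (388.0, -219.3, 39.2, 8.2, 84.8)
scene
 tab green (418.0, -109.9, 8.9, 41.5, 4.9) [ 418.8 -111.9  124. ] (419.3, -108.3, 37.0, 10.6, 89.6)
 tab orange (393.1, -228.5, 49.8, 20.4, 83.8) [ 391.  -225.8  121.5] (389.3, -223.7, 40.6, 11.2, 86.8)
```

Request:
servo_tool:
  motion:
    - [[-0.009,0,-0.06,0,0,0,0.55],[-0.009,0,-0.13,0,0,0,0.55],[-0.009,0,-0.2,0,0,0,0.55],[-0.009,0,-0.24,0,0,0,0.55],[-0.009,0,-0.264,0,0,0,0.55],[-0.009,0,-0.264,0,0,0,0.7],[-0.009,0,-0.264,0,0,0,1],[-0.009,0,-0.264,0,0,0,1],[-0.009,0,-0.264,0,0,0,1],[-0.009,0,-0.264,0,0,0,1]]

```text
clock: 26.2
eef_pos: [418.0, -105.3, 87.7]
eef_rot: [3.141, 0.0, 1.56]
wrist_force: [-1.8, 2.1, 5.5]
finger_gap: 10.1
finger_force: 30.0
```

Request:
servo_tool:
  motion:
    - [[0,0,0,0,0,0,1],[0,0,0,0,0,0,1]]

```text
clock: 26.4
eef_pos: [418.1, -105.3, 87.7]
eef_rot: [3.141, 0.0, 1.56]
wrist_force: [-1.2, 1.7, 7.2]
finger_gap: 9.3
finger_force: 30.0
```

Request:
servo_tool:
  motion:
    - [[0,0,0.04,0,0,0,1],[0,0,0.1,0,0,0,1],[0,0,0.17,0,0,0,1],[0,0,0.24,0,0,0,1],[0,0,0.3,0,0,0,1],[0,0,0.34,0,0,0,1],[0,0,0.35,0,0,0,1],[0,0,0.35,0,0,0,1]]

```text
clock: 27.2
eef_pos: [417.8, -105.3, 261.9]
eef_rot: [3.141, 0.0, 1.56]
wrist_force: [-0.5, 0.3, -2.4]
finger_gap: 9.8
finger_force: 30.0
```

Request:
servo_tool:
  motion:
    - [[0.01,0.03,0,0,0,0.04,1],[0.03,0.09,0,0,0,0.085,1],[0.06,0.17,0,0,0,0.13,1],[0.09,0.25,0,0,0,0.175,1],[0.12,0.33,0,0,0,0.22,1],[0.15,0.41,0,0,0,0.265,1],[0.18,0.49,0,0,0,0.31,1],[0.2,0.55,0,0,0,0.355,1],[0.22,0.6,0,0,0,0.4,1],[0.229,0.62,0,0,0,0.44,1]]

```text
clock: 28.2
eef_pos: [532.1, 206.8, 259.5]
eef_rot: [-3.14, -0.003, 2.95]
wrist_force: [0.2, -0.2, -2.0]
finger_gap: 10.1
finger_force: 30.0
```

Request:
servo_tool:
  motion:
    - [[0,0.012,0,0,0,0.02,1],[0,0.012,0,0,0,0.02,1],[0,0.012,0,0,0,0.02,1],[0,0.012,0,0,0,0.02,1]]

```text
clock: 28.6
eef_pos: [532.2, 210.3, 261.5]
eef_rot: [-3.141, -0.001, 3.003]
wrist_force: [0.1, -0.6, -2.3]
finger_gap: 9.7
finger_force: 30.0
```

Request:
servo_tool:
  motion:
    - [[0,0,-0.03,0,0,0,1],[0,0,-0.07,0,0,0,1],[0,0,-0.11,0,0,0,1],[0,0,-0.15,0,0,0,1],[0,0,-0.19,0,0,0,1],[0,0,-0.22,0,0,0,1],[0,0,-0.245,0,0,0,1],[0,0,-0.26,0,0,0,1],[0,0,-0.26,0,0,0,1]]

```text
clock: 29.5
eef_pos: [532.0, 210.5, 131.4]
eef_rot: [-3.141, -0.001, 3.005]
wrist_force: [0.7, -0.2, -1.2]
finger_gap: 9.8
finger_force: 30.0
```

Request:
servo_tool:
  motion:
    - [[0,0,-0.006,0,0,0,1],[0,0,-0.012,0,0,0,1],[0,0,-0.018,0,0,0,1],[0,0,-0.02,0,0,0,1],[0,0,-0.02,0,0,0,1]]

```text
clock: 30.0
eef_pos: [532.3, 210.7, 122.0]
eef_rot: [-3.142, -0.0, 3.005]
wrist_force: [-0.4, 0.0, -2.1]
finger_gap: 9.6
finger_force: 30.0
```

Request:
servo_tool:
  motion:
    - [[0,0,-0.001,0,0,0,1],[0,0,-0.002,0,0,0,1],[0,0,-0.002,0,0,0,1]]

```text
clock: 30.3
eef_pos: [532.3, 210.7, 121.1]
eef_rot: [-3.142, 0.0, 3.005]
wrist_force: [-0.2, 0.7, -2.5]
finger_gap: 9.7
finger_force: 30.0
```

Request:
servo_tool:
  motion:
    - [[0,0,-0.001,0,0,0,1],[0,0,-0.003,0,0,0,1],[0,0,-0.003,0,0,0,1]]

```text
clock: 30.6
eef_pos: [532.4, 210.8, 119.7]
eef_rot: [3.142, 0.0, 3.005]
wrist_force: [-0.3, 0.9, -0.6]
finger_gap: 9.8
finger_force: 30.0
```

Seated (the load has dropped off). Release, then retreat toward orange.

Request:
servo_tool:
  motion:
    - [[0,0,0,0,0,0,0.7],[0,0,0,0,0,0,0.65],[0,0,0,0,0,0,0.65],[0,0,0.04,0,0,0,0.65],[0,0,0.1,0,0,0,0.65],[0,0,0.18,0,0,0,0.65],[0,0,0.26,0,0,0,0.65],[-0.08,-0.06,0.3,0,0,0,0.65],[-0.14,-0.12,0.3,0,0,0,0.65],[-0.2,-0.18,0.3,0,0,0,0.65]]

```text
clock: 31.6
eef_pos: [431.0, 119.9, 270.1]
eef_rot: [3.141, 0.001, 3.006]
wrist_force: [0.7, -0.9, 0.3]
finger_gap: 33.1
finger_force: 0.0
```

Request:
servo_tool:
  motion:
    - [[0,-0.1,0,0,0,-0.047,0.6],[0,-0.2,0,0,0,-0.094,0.6],[0,-0.2,0,0,0,-0.141,0.6],[0,-0.2,0,0,0,-0.188,0.6],[0,-0.2,0,0,0,-0.235,0.6],[0,-0.2,0,0,0,-0.235,0.6]]

```text
clock: 32.2
eef_pos: [432.3, 20.6, 269.7]
eef_rot: [3.141, 0.0, 2.264]
wrist_force: [-0.1, -0.0, 0.3]
finger_gap: 37.5
finger_force: 0.0
```

```bash
python3 m3.py 10; python3 - <<'E'
import cv2,numpy as np
i=cv2.imread('pics/s10.png'); j=cv2.imread('pics/t10.png')
cv2.imwrite('pics/s10c.png',np.hstack([cv2.resize(i[150:310,280:440],None,fx=2.5,fy=2.5),cv2.resize(j[160:320,130:290],None,fx=2.5,fy=2.5)]))
E
```

```text
32.2 [432.3  20.6 269.7] [3.141 0.    2.264]
top
 tab orange (387.4, -219.3, 38.7, 7.2, 89.2) [ 388.4 -221.6  122.9] (387.4, -219.4, 39.2, 7.3, 89.2)
 rim (589.2, 269.9, 150.8, 201.0, 82.2) (589.6, 270.5, 150.8, 201.0, 82.1)
 bar (590.0, 270.5, 19.7, 197.0, 81.3)
scene
 tab orange (393.2, -228.5, 47.8, 21.2, 86.9) [ 391.  -227.2  121. ] (388.2, -223.8, 40.7, 12.5, 80.8)
 rim (591.6, 261.6, 159.9, 206.3, 82.3) (588.9, 265.3, 157.9, 203.4, 82.6)
 bar (588.1, 256.7, 31.2, 197.1, 82.8)
```

View pics/s10c.png

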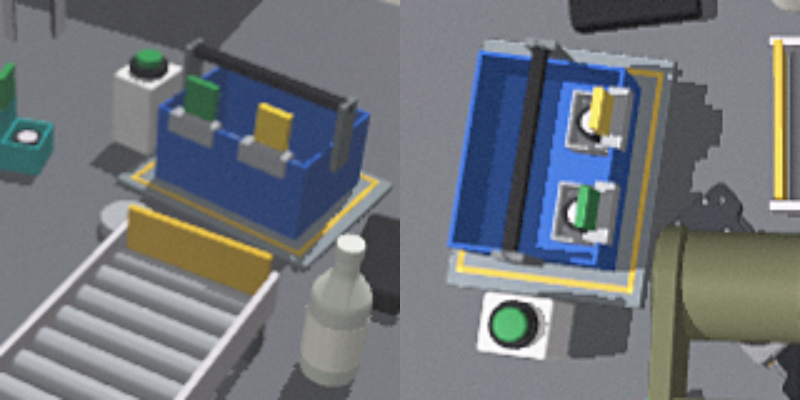

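Both baskets hang properly, green at (590,205) and yellow at (598,115) in the right half. Orange next.

Request:
servo_tool:
  motion:
    - [[-0.01,-0.06,0,0,0,-0.04,0.6],[-0.02,-0.14,0,0,0,-0.08,0.6],[-0.03,-0.22,-0.02,0,0,-0.12,0.6],[-0.05,-0.3,-0.04,0,0,-0.16,0.6],[-0.07,-0.38,-0.07,0,0,-0.2,0.6],[-0.089,-0.44,-0.1,0,0,-0.23,0.6],[-0.089,-0.483,-0.1,0,0,-0.243,0.6],[-0.089,-0.483,-0.1,0,0,-0.243,0.6],[-0.089,-0.483,-0.1,0,0,-0.243,0.6]]

```text
clock: 33.2
eef_pos: [387.9, -220.6, 219.6]
eef_rot: [-3.142, -0.0, 1.506]
wrist_force: [0.6, 0.2, -0.3]
finger_gap: 37.5
finger_force: 0.0
```

```bash
python3 m3.py 11 | grep -v -e rim -e bar
```

```text
33.2 [ 387.9 -220.6  219.6] [-3.142 -0.     1.506]
top
scene
 tab orange (394.5, -227.4, 47.3, 23.0, 83.8) [ 390.9 -225.9  121.3] (388.8, -222.8, 41.6, 12.4, 83.2)
```

Request:
servo_tool:
  motion:
    - [[0,0,-0.06,0,0,0,0.55],[0,0,-0.13,0,0,0,0.55],[0,0,-0.2,0,0,0,0.55],[0,0,-0.24,0,0,0,0.55],[0,0,-0.264,0,0,0,0.55],[0,0,-0.264,0,0,0,0.7],[0,0,-0.264,0,0,0,1],[0,0,-0.264,0,0,0,1],[0,0,-0.264,0,0,0,1],[0,0,-0.264,0,0,0,1]]

```text
clock: 34.3
eef_pos: [388.0, -220.9, 88.1]
eef_rot: [3.141, 0.0, 1.504]
wrist_force: [-2.5, 2.1, 9.2]
finger_gap: 10.0
finger_force: 30.0
```

Request:
servo_tool:
  motion:
    - [[0,0,0,0,0,0,1],[0,0,0,0,0,0,1]]

```text
clock: 34.5
eef_pos: [388.0, -220.9, 88.1]
eef_rot: [3.141, 0.0, 1.504]
wrist_force: [-2.3, 1.3, 5.9]
finger_gap: 10.0
finger_force: 30.0
```

Request:
servo_tool:
  motion:
    - [[0,0,0.04,0,0,0,1],[0,0,0.1,0,0,0,1],[0,0,0.17,0,0,0,1],[0,0,0.24,0,0,0,1],[0,0,0.3,0,0,0,1],[0,0,0.34,0,0,0,1],[0,0,0.35,0,0,0,1],[0,0,0.35,0,0,0,1]]

```text
clock: 35.3
eef_pos: [387.8, -220.8, 262.4]
eef_rot: [3.141, 0.0, 1.504]
wrist_force: [0.0, -0.3, -3.1]
finger_gap: 9.9
finger_force: 30.0
```

Request:
servo_tool:
  motion:
    - [[0.02,0.04,0.01,0,0,-0.03,1],[0.04,0.1,0.03,0,0,-0.06,1],[0.06,0.17,0.03,0,0,-0.1,1],[0.08,0.24,0.03,0,0,-0.14,1],[0.1,0.31,0.03,0,0,-0.18,1],[0.12,0.38,0.03,0,0,-0.22,1],[0.14,0.45,0.03,0,0,-0.25,1],[0.17,0.5,0.03,0,0,-0.26,1],[0.2,0.55,0.03,0,0,-0.26,1],[0.2,0.55,0.03,0,0,-0.26,1]]

```text
clock: 36.3
eef_pos: [488.2, 56.5, 275.3]
eef_rot: [-3.139, 0.002, 0.689]
wrist_force: [-0.4, 0.5, -2.5]
finger_gap: 9.7
finger_force: 30.0
```

Request:
servo_tool:
  motion:
    - [[0.02,0.04,0,0,0,-0.03,1],[0.04,0.1,0,0,0,-0.06,1],[0.06,0.17,0,0,0,-0.1,1],[0.09,0.24,0,0,0,-0.14,1],[0.12,0.31,0,0,0,-0.18,1],[0.15,0.38,0,0,0,-0.22,1],[0.18,0.45,0,0,0,-0.25,1],[0.21,0.51,0,0,0,-0.262,1],[0.22,0.557,0,0,0,-0.262,1],[0.22,0.557,0,0,0,-0.262,1]]

```text
clock: 37.3
eef_pos: [597.6, 334.5, 274.5]
eef_rot: [3.14, 0.003, -0.134]
wrist_force: [0.1, -0.3, -2.8]
finger_gap: 10.0
finger_force: 30.0
```

Request:
servo_tool:
  motion:
    - [[0,0,0,0,0,0,1],[0,0,0,0,0,0,1]]

```text
clock: 37.5
eef_pos: [597.8, 331.6, 277.1]
eef_rot: [3.141, 0.001, -0.137]
wrist_force: [0.3, -0.2, -1.7]
finger_gap: 9.8
finger_force: 30.0
```

Request:
servo_tool:
  motion:
    - [[0,0.002,-0.03,0,0,0,1],[0,0.002,-0.07,0,0,0,1],[0,0.002,-0.11,0,0,0,1],[0,0.002,-0.15,0,0,0,1],[0,0.002,-0.19,0,0,0,1],[0,0.002,-0.23,0,0,0,1],[0,0.002,-0.26,0,0,0,1],[0,0.002,-0.28,0,0,0,1],[0,0.002,-0.292,0,0,0,1],[0,0.002,-0.292,0,0,0,1]]

```text
clock: 38.5
eef_pos: [597.7, 333.5, 131.3]
eef_rot: [3.141, 0.0, -0.136]
wrist_force: [-0.5, 0.4, -1.8]
finger_gap: 10.2
finger_force: 30.0
```

Request:
servo_tool:
  motion:
    - [[0,0,-0.006,0,0,0,1],[0,0,-0.012,0,0,0,1],[0,0,-0.018,0,0,0,1],[0,0,-0.02,0,0,0,1],[0,0,-0.02,0,0,0,1]]

```text
clock: 39.0
eef_pos: [597.8, 333.7, 121.4]
eef_rot: [3.142, 0.0, -0.136]
wrist_force: [-1.1, 0.0, -2.4]
finger_gap: 10.4
finger_force: 30.0
```

Request:
servo_tool:
  motion:
    - [[0,0,-0.001,0,0,0,1],[0,0,-0.002,0,0,0,1],[0,0,-0.002,0,0,0,1]]

```text
clock: 39.3
eef_pos: [597.8, 333.8, 120.6]
eef_rot: [3.142, 0.0, -0.136]
wrist_force: [0.0, 1.2, -1.6]
finger_gap: 10.0
finger_force: 30.0
```

Request:
servo_tool:
  motion:
    - [[0,0,-0.001,0,0,0,1],[0,0,-0.002,0,0,0,1],[0,0,-0.002,0,0,0,1]]

```text
clock: 39.6
eef_pos: [597.9, 333.8, 120.2]
eef_rot: [-3.141, -0.0, -0.136]
wrist_force: [-1.1, -0.6, 4.5]
finger_gap: 9.9
finger_force: 30.0
```

Seated. Release, rise and clear the view toward the button.

Request:
servo_tool:
  motion:
    - [[0,0,0,0,0,0,0.7],[0,0,0,0,0,0,0.65],[0,0,0,0,0,0,0.65],[0,0,0.04,0,0,0,0.65],[0,0,0.1,0,0,0,0.65],[0,0,0.18,0,0,0,0.65],[0,0,0.26,0,0,0,0.65],[-0.1,0,0.3,0,0,0,0.65],[-0.2,0,0.3,0,0,0,0.65],[-0.3,0,0.3,0,0,0.03,0.65]]

```text
clock: 40.6
eef_pos: [449.8, 333.5, 269.8]
eef_rot: [-3.141, -0.001, -0.042]
wrist_force: [-0.4, 0.3, 0.2]
finger_gap: 32.7
finger_force: 0.0
```

Request:
servo_tool:
  motion:
    - [[-0.1,0,0,0,0,0.04,1],[-0.2,0.04,0,0,0,0.08,1],[-0.25,0.08,0,0,0,0.12,1],[-0.25,0.1,0,0,0,0.16,1],[-0.25,0.1,0,0,0,0.2,1],[-0.25,0.1,0,0,0,0.2,1],[-0.25,0.1,0,0,0,0.2,1]]

```text
clock: 41.3
eef_pos: [326.5, 383.7, 269.6]
eef_rot: [-3.142, -0.0, 0.582]
wrist_force: [0.0, -0.4, -0.3]
finger_gap: 0.3
finger_force: 0.0
```

```bash
python3 m3.py 12; python3 - <<'E'
from h import *
i=cv2.imread('pics/s12.png'); j=cv2.imread('pics/t12.png')
cv2.imwrite('pics/s12c.png',np.hstack([cv2.resize(i[150:310,280:440],None,fx=2.5,fy=2.5),cv2.resize(j[160:320,130:290],None,fx=2.5,fy=2.5)]))
for n in('top','scene'):
    c=cam(n)
    for g in blobs(c,mask(c,'green')&rawmask(c,110,135,(390,460,250,330))): print('button',planerect(c,g,121)[0],desc(c,g))
E
```

```text
41.3 [326.5 383.7 269.6] [-3.142 -0.     0.582]
top
 rim (589.5, 270.1, 150.3, 201.6, 82.2) (590.0, 270.8, 150.7, 202.0, 82.3)
 bar (588.1, 268.5, 19.7, 201.0, 82.6)
scene
 rim (589.9, 257.1, 158.8, 210.4, 85.8) (588.9, 262.8, 155.1, 205.4, 85.0)
 bar (588.1, 256.1, 32.4, 197.1, 82.8)
button (422.7, 291.5, 31.7, 31.9, 0.8) {'uv': (173, 289), 'n': 148, 'med': array([423.7, 291.4, 122. ]), 'rect': (422.8, 292.5, 32.0, 32.8, 37.1), 'z': (np.float64(110.3), np.float64(127.8))}
button (422.4, 289.0, 28.3, 25.6, 32.8) {'uv': (339, 172), 'n': 41, 'med': array([422.9, 287.3, 121.4]), 'rect': (422.5, 287.6, 25.3, 27.7, 80.5), 'z': (np.float64(117.5), np.float64(124.5))}
```

View pics/s12c.png

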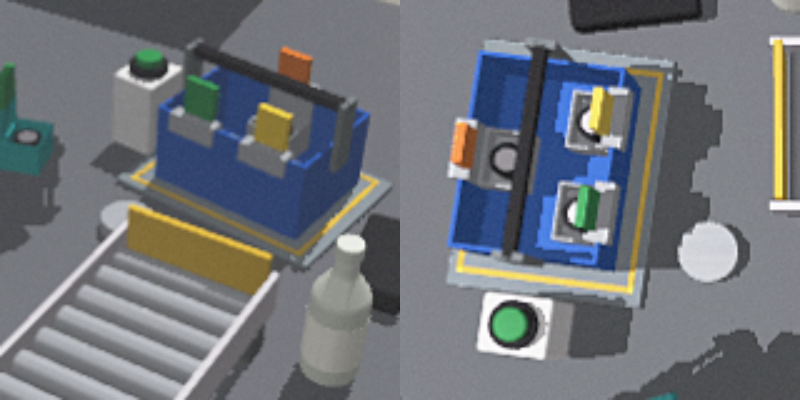

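All three baskets hang upright with lips over the rim: orange (465,148), yellow (600,110) and green (588,205) in the right half. Now the button.

```bash
python3 - <<'E'
from h import *
for n in('top','scene'):
    c=cam(n); h=c['hsv']; m=((h[...,0]<=6)|(h[...,0]>=174))&(h[...,1]>140)&(h[...,2]>60)&rawmask(c,-10,200,(100,800,-700,700))
    print(n,[(d['uv'],d['n'],d['med']) for b in blobs(c,m,12) if (d:=desc(c,b))])
E
```

```text
top []
scene []
```

Request:
servo_tool:
  motion:
    - [[0.04,-0.04,0,0,0,0,1],[0.1,-0.1,0,0,0,0,1],[0.15,-0.15,-0.04,0,0,0,1],[0.192,-0.187,-0.1,0,0,0,1],[0.192,-0.187,-0.16,0,0,0,1],[0.192,-0.187,-0.21,0,0,0,1],[0.192,-0.187,-0.24,0,0,0,1],[0.192,-0.187,-0.24,0,0,0,1],[0.192,-0.187,-0.24,0,0,0,1]]

```text
clock: 42.5
eef_pos: [422.6, 290.4, 150.2]
eef_rot: [-3.142, -0.0, 0.586]
wrist_force: [-0.3, -0.2, -0.2]
finger_gap: 0.4
finger_force: 0.0
```

Request:
servo_tool:
  motion:
    - [[0,0,-0.02,0,0,0,1],[0,0,-0.04,0,0,0,1],[0,0,-0.052,0,0,0,1],[0,0,-0.056,0,0,0,1],[0,0,-0.06,0,0,0,1],[0,0,-0.064,0,0,0,1],[0,0,-0.066,0,0,0,1],[0,0,-0.066,0,0,0,1]]

```text
clock: 43.3
eef_pos: [422.4, 290.2, 116.7]
eef_rot: [-3.142, 0.0, 0.586]
wrist_force: [-2.9, -1.4, 4.7]
finger_gap: 0.1
finger_force: 2.3
```

Request:
servo_tool:
  motion:
    - [[0,0,-0.002,0,0,0,1],[0,0,-0.004,0,0,0,1],[0,0,-0.004,0,0,0,1]]

```text
clock: 43.6
eef_pos: [422.5, 290.4, 116.0]
eef_rot: [3.142, -0.001, 0.586]
wrist_force: [-8.5, -6.0, 18.9]
finger_gap: 0.6
finger_force: 9.4
```

Request:
servo_tool:
  motion:
    - [[0,0,-0.002,0,0,0,1],[0,0,-0.004,0,0,0,1],[0,0,-0.004,0,0,0,1]]

```text
clock: 43.9
eef_pos: [422.7, 290.5, 115.6]
eef_rot: [3.141, -0.002, 0.586]
wrist_force: [-15.4, -8.9, 38.0]
finger_gap: 0.4
finger_force: 18.8
```

Request:
servo_tool:
  motion:
    - [[0,0,0.01,0,0,0,1],[0,0,0.04,0,0,0,1],[0,0,0.1,0,0,0,1],[0,0,0.18,0,0,0,1],[0,0,0.26,0,0,0,1],[-0.05,0.05,0.3,0,0,0,1],[-0.1,0.1,0.3,0,0,0,1],[-0.16,0.16,0.3,0,0,0,1],[-0.16,0.16,0.3,0,0,0,1],[-0.16,0.16,0.3,0,0,0,1]]

```text
clock: 44.9
eef_pos: [342.2, 370.6, 262.5]
eef_rot: [3.141, -0.0, 0.588]
wrist_force: [-0.8, 0.2, -0.3]
finger_gap: 0.7
finger_force: 0.0
```

```bash
python3 m3.py 13; python3 - <<'E'
from h import *
i=cv2.imread('pics/s13.png'); j=cv2.imread('pics/t13.png')
cv2.imwrite('pics/s13c.png',np.hstack([cv2.resize(i[150:310,280:440],None,fx=2.5,fy=2.5),cv2.resize(j[160:320,130:290],None,fx=2.5,fy=2.5)]))
E
```

```text
44.9 [342.2 370.6 262.5] [ 3.141 -0.     0.588]
top
 rim (589.4, 269.5, 151.4, 201.6, 82.2) (589.5, 270.6, 150.5, 201.2, 82.3)
 bar (588.1, 268.5, 19.7, 201.0, 82.6)
scene
 rim (590.8, 261.0, 162.3, 205.1, 82.5) (589.0, 264.5, 154.9, 206.4, 84.3)
 bar (589.4, 256.5, 31.2, 199.7, 82.8)
```

View pics/s13c.png

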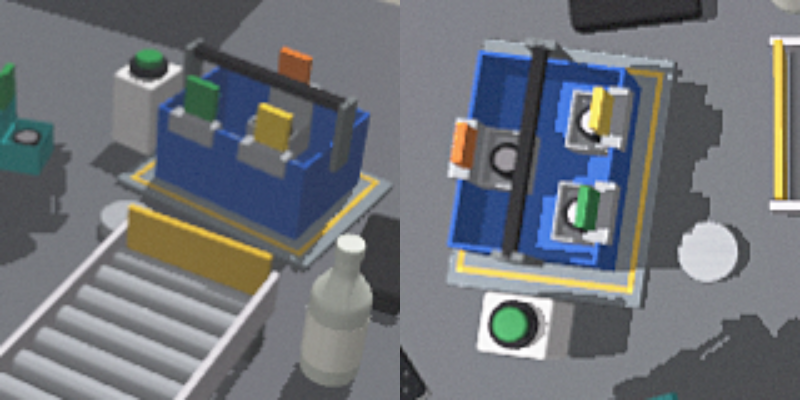

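The tote is square in the outline, all three baskets hang, the button is back up at (513,323), and the bystanders haven't moved.

```bash
python3 -c "
from cell import manip
print(manip.sign_off())"
```

```text
the job is handed in; nothing more can be done
None
```

I handed the job in at about 45 s: the tote was rolled to the stop, then set square on the station, the yellow, green and orange baskets hang in it (red was absent), and the button was pressed and released; one doubt is that the tote came to rest with its end wall on the stop, about 8 mm closer than the stated 108 mm.

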